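# Clear the ultrasonic cleaner's lid and hold it open

### The job

Take the impression tray that was left on the lid of the ultrasonic cleaner and set it down flat on the floor of the shallow steel tray beside the cleaner, without dropping it. Then raise the cleaner's lid to 60 degrees from closed and hold it there, so that a colleague can reach in for the basket while the lid still drips into the tank: never swing it back to upright, and do not let it fall. The lid does not stay up by itself, so finish while still holding it at 60 degrees, with everything else on the counter left where it is.

Things in the scene. Friction and masses are not known exactly. Their poses are not given: they have to be found in the camera images.
- cleaner: bench-top ultrasonic cleaner, steel housing 165 deep (x) x 235 wide (y), fixed to the counter, closed lid's flat top 164 above the counter. Origin on the counter under its centre; its own -x is the front (knobs, display), its lid is hinged along the rear (+x) top edge. Front knobs stick out 20 and a drain tap on the -y side 35, both lower than 95. Sizes in mm.
- lid (a joint): opening angle of the cleaner's lid in rad: 0 closed, grows as the front edge rises, 1.047 = 60 degrees, stop at 1.75. Flat steel lid 162 deep x 235 wide x 10 thick, about 0.4 kg (0.28 to 0.56), on a free hinge: it has no stay or spring and falls shut when let go (1 to 3.5 N at the handle hold it). Sizes in mm.
- lid_hinge (a point): point on the hinge axis of the lid, midway along it, 152 above the counter; fixed to the cleaner. Its axes are those of the cleaner; the hinge axis is its y. Sizes in mm.
- lid_handle (a point): middle of the grip bar of the black bow handle on the lid near its front edge: round bar 11 thick along the lid's y, 104 between its end posts, axis 42 above the lid's top (36 clear below), 27 behind its front edge. Closed, it lies 134 in front of the hinge axis, 54 above it (206 above the counter); at 60 degrees 20 in front and 143 above. Sizes in mm.
- imp_lid: the blue plastic impression tray left lying on top of the lid, behind the bow handle: a horseshoe trough 66 long x 67 wide x 18 high with a handle tab, about 35 g. Origin on its underside at the centre of the horseshoe (164 above the counter while on the lid), z up, +x points from the horseshoe out along its handle tab. Sizes in mm.
- imp_lid_grip (a point): middle of that tray's handle tab, 52 along +x from imp_lid's origin and 19 above its underside. The tab is 16 wide (its y), runs from x 37 to 63 and from 15 to 23 above the underside, free below: take it across its width from above. Sizes in mm.
- steel_tray: shallow open rectangular steel instrument tray, loose, 0.45 kg, 220 (its x) x 160 (its y), walls 3 thick and 18 high, floor top 3 above the counter; it lies on the left or the right of the cleaner. Origin at the centre of its underside. Sizes in mm.
- steel_tray_free (a point): middle of the free (near, -x) half of the steel tray, on its floor, 50 from the tray's centre; the free space is about 100 (x) x 154 (y). The other half holds a second impression tray. Sizes in mm.
- imp_tray: second impression tray, the same as imp_lid, lying in the far half of the steel tray; origin under the centre of the horseshoe. Sizes in mm.
- imp_counter: third impression tray, the same, lying on the counter in front of the cleaner. Sizes in mm.
- cassette: flat perforated metal instrument cassette, 200 x 140 x 32, lying on the side of the cleaner where the steel tray is not; origin at the centre of its underside. Sizes in mm.
- mixing_bowl: dark round mixing bowl, 110 across and 60 high, origin under its centre. Sizes in mm.
- spatula: slim plaster-mixing spatula, 190 long and 24 wide, origin under its middle, lying on the counter in front of the cleaner. Sizes in mm.
- dressing_jar: closed round steel jar, 96 across and 135 high, origin under its centre. Sizes in mm.
- bottle: amber bottle, 58 across and 150 high, origin under its centre. Sizes in mm.
There are look-alikes about, which are no part of the job. What is shaped like the imp_lid but orange is not meant.

How it is judged (in metres and radians):
On the way, in this order (a step that is already met when the one before it is completed fails the run):
1. with the lid still shut, the impression tray lies flat in the steel tray, let go (x of imp_lid in the frame of steel_tray between -0.1 and 0.1 m and y of imp_lid in the frame of steel_tray between -0.07 and 0.07 m and z of imp_lid in the frame of steel_tray between -0.002 and 0.009 m and angle between imp_lid's own z axis and vertical below 0.12 rad and linear speed of imp_lid below 0.03 m/s and contact force between imp_lid and the arm below 0.1 N and contact force between imp_lid and the fingers below 0.1 N and value of joint lid below 0.1 rad), for 0.2 s.
2. the lid is held at 60 degrees (within 8) (value of joint lid between 0.908 and 1.187 rad and velocity of joint lid between -0.15 and 0.15 rad/s and (contact force between lid and the fingers above 0.3 N or contact force between lid and the arm above 0.3 N) and contact force between lid and imp_lid below 0.1 N), for 0.5 s.
At the end, for the whole second after the job is handed in: The robot is holding the lid (contact with it above 0.3 N) still at 60 degrees, give or take 8, the impression tray propping nothing and lying flat (within 7 degrees), at rest and let go on the floor of the steel tray (all of step 2 and x of imp_lid in the frame of steel_tray between -0.1 and 0.1 m and y of imp_lid in the frame of steel_tray between -0.07 and 0.07 m and z of imp_lid in the frame of steel_tray between -0.002 and 0.009 m and angle between imp_lid's own z axis and vertical below 0.12 rad and linear speed of imp_lid below 0.03 m/s and contact force between imp_lid and the arm below 0.1 N and contact force between imp_lid and the fingers below 0.1 N); the arm keeps its last pose, push and grip.
It fails at once if the lid is swung back past 80 degrees (value of joint lid above 1.396 rad).
It fails at once if the lid is let fall shut (value of joint lid below 0.35 rad and velocity of joint lid below -4 rad/s).
It fails at once if the impression tray is dropped or thrown (linear speed of imp_lid above 1 m/s and contact force between imp_lid and the fingers below 0.01 N).
It fails at once if the steel tray or the impression tray in it is pushed away by more than 60 mm (distance of any of steel_tray, imp_tray from where it was at the start of the episode above 0.06 m).
It fails at once if another thing on the counter is moved by more than 40 mm (distance of any of imp_counter, cassette, mixing_bowl, spatula, dressing_jar, bottle from where it was at the start of the episode above 0.04 m).
It also fails if it takes over 56 s, if anything falls off the work surface, if the arm or the gripper's body presses on something with over 40 N, if the wrist force passes 120 N, or if a joint passes its speed limit or range.

### The arm

A 6-joint arm with a two-finger parallel gripper is mounted at the origin on the work surface. World frame = base frame: x ahead of the robot, y to its left, z up, the work surface at z = 0. Lengths are in mm, angles in rad, forces in N, time in s.
With the tool pointing down it reaches from about 400 to 825 mm from the base axis. Payload 7 kg.
Tool frame: the origin (TCP) lies on the centre line of the jaws, within the pads' length; the fingertips stand 8 mm ahead of it and the grasp point (between the pads) lies 11 mm behind it (robot.tcp_to_tips is the distance from the TCP to the fingertips, in mm); x points along the fingers, z is the direction in which the jaws open and shut, and the axes are right-handed (so a half turn about x gives the same grasp; the last joint's range is limited). The gripper opens to 88 mm and grips with 3 to 60 N. Pads are 19 mm wide; open, the fingers measure 130 mm over their backs; the gripper's body (78 mm by 193 mm) begins 47 mm behind the grasp point.
Start: joints at [1.388, 0.359, 0.012, 0, -1.224, -0.288], TCP at [306.184, 601.537, 234.561] pointing down, gripper open.
Joint ranges: [-3.07, 3.07], [-1.43, 2.12], [-1.02, 1.25], [-3.03, 1.67], [-3.05, -0], [-3.03, 3.03]. Speed limits (rad/s): [2.39, 2.39, 3.01, 3.14, 3.14, 3.14].

### API

Orientations are given as a unit quaternion [x, y, z, w].
In Python, from bench import robot, eyes gives the robot as it stands.
- The arm moves only by the tool drive_tool, never from a script. Its argument "increments" is a list of rows, each an object of numbers: "x", "y", "z": the shift along the world's x, y, z in mm; "ax", "ay", "az": the turn, a rotation vector about the world's x, y, z in rad. A call has 1 to 12 rows; each row is the pose to reach, as a shift and turn from the pose measured when the call began; what a row does not reach only later rows make up. A row lasts 1/12 s, in which the tool goes at most 41.7 mm and 7.16 degrees, less where a joint would pass 70% of its speed; a pose out of reach is approached as far as the arm can. A call with a gripper value outside its range is refused whole. "claw" is the closure, from -1 (fully open) to 1 (shut), set as the call begins (left out, the last holds). The fingers move at their own pace and stop on an object; "squeeze" is the grip in N (left out, the last holds). Time passes only in rows, so rows that repeat a pose let the fingers close. It gives the time, the measured TCP pose, the force and the opening at its end, in the units of the state.
- robot.observe(): the state, without advancing time (a new reading comes with each control period).
- eyes.camera(name): name is "side" or "top"; returns (picture, depth): 400x640x3 uint8, blue, green, red; 400x640 float32, mm along the optical axis (not along the pixel's ray), 0 where there is no reading.
- eyes.camera_info(name): a dict with "fovy" (degrees; the focal length in pixels is half the picture's height over the tangent of half this angle, whatever the lens; pixels are square), "cx", "cy" (the principal point, pixels), "dist_coeffs" ([k1, k2, p1, p2, k3] as OpenCV has them; the pictures are not rectified), "R" (3x3) and "t" (3): a world point X has camera coordinates R X + t. Camera axes: x right, y down, z forward; pixel columns grow to the right and rows downward; lengths in mm; the calibration is good to about 2 mm. A picture is of the moment at which its call begins. camera_info takes no time and is no camera call.
- robot.hand_in(): hands the job in, once; it reports no verdict.
The state is a dict: "time_s": time; "q": joint angles; "joint_vel": joint speeds; "joint_torque": joint torques, N m; "ee_pos": TCP position; "ee_rot": TCP orientation; "wrist_force": force on the tool from outside, world axes, zero at the start; "torque": the same for the moment, N m; "gripper_width": finger opening in mm.
Only numpy, scipy, OpenCV 4.12 (cv2) and the standard library are available. Lean on these libraries where they do the work, as an engineer would, in place of code of your own. Each camera call takes 0.05 s, during which the arm holds its last target. There are 200 camera calls.

## Working session

There is one attempt and no reset: what is moved stays moved. The work goes in short steps, Python scripts to look and compute and a tool call to move; the robot and the scene stay as the last step left them, time stands still between calls to the robot, and variables do not carry over. Pictures are saved under pics/ and viewed, about 8 in all and at most 12, crops included, and the job is handed in when it is done.

Besides the shell and the picture viewer there is one more tool, called as a command line: name --argument value ..., lists and objects as JSON in quotes. drive_tool: Moves the arm, as the interface text tells. Its arguments: {"type":"object","properties":{"increments":{"type":"array"},"claw":{"type":"number"},"squeeze":{"type":"number"}},"required":["increments"]}

```bash
mkdir -p pics; ls
cat > h.py <<'E'
import numpy as np, cv2
from bench import robot, eyes
def K(n):
    i=eyes.camera_info(n); f=200/np.tan(np.radians(i["fovy"])/2)
    return np.array([[f,0,i["cx"]],[0,f,i["cy"]],[0,0,1]]),np.array(i["dist_coeffs"],float),np.array(i["R"],float),np.array(i["t"],float)
def onplane(n,uv,z):
    k,d,R,t=K(n); p=cv2.undistortPoints(np.array(uv,float).reshape(-1,1,2),k,d)[:,0]
    r=np.c_[p,np.ones(len(p))]@R; c=-R.T@t
    return c+r*((z-c[2])/r[:,2])[:,None]
def cloud(n,depth):
    k,d,R,t=K(n); v,u=np.mgrid[0:400,0:640]
    p=cv2.undistortPoints(np.c_[u.ravel(),v.ravel()].astype(float).reshape(-1,1,2),k,d)[:,0]
    X=(np.c_[p,np.ones(len(p))]*depth.reshape(-1,1)-t)@R
    X[depth.ravel()==0]=np.nan
    return X.reshape(400,640,3)
E
python3 - <<'E'
from h import *
for n in("top","side"):
    b,d=eyes.camera(n); cv2.imwrite(f"pics/{n}0.png",b); np.savez(f"{n}0.npz",b=b,d=d)
    k,_,R,t=K(n); print(n,-R.T@t,k[0,0],R[2],(d==0).mean())
print(robot.observe())
E
```

```text
pics
top [ 334.01903974    4.85911311 1254.31690917] 387.09583397200686 [ 0.11840826 -0.00864893 -0.99292733] 0.004359375
side [ 246.50553601 -697.47734597  969.95905619] 395.0902577609411 [ 0.23812854  0.61670892 -0.75030988] 0.00396484375
{'time_s': 0.1, 'q': array([ 1.38807978e+00,  3.59324563e-01,  1.11455351e-02, -2.79832551e-04,
       -1.22411316e+00, -2.88071702e-01]), 'joint_vel': array([-0.0022434 , -0.00017819,  0.00067711,  0.00323949, -0.00259251,
       -0.00034922]), 'joint_torque': array([-2.66851835e-03, -5.84163022e+01,  2.93751901e+01,  7.01567397e+00,
        1.01571370e-02, -5.45938769e-05]), 'ee_pos': array([306.0284027 , 601.1591644 , 233.71338078]), 'ee_rot': array([-0.60241891, -0.36923838,  0.60326472, -0.3699002 ]), 'wrist_force': array([-0.05254457,  0.19919158,  0.4506064 ]), 'torque': array([-0.03462266, -0.00774564, -0.0008885 ]), 'gripper_width': 87.75345723726315}
```

View pics/top0.png

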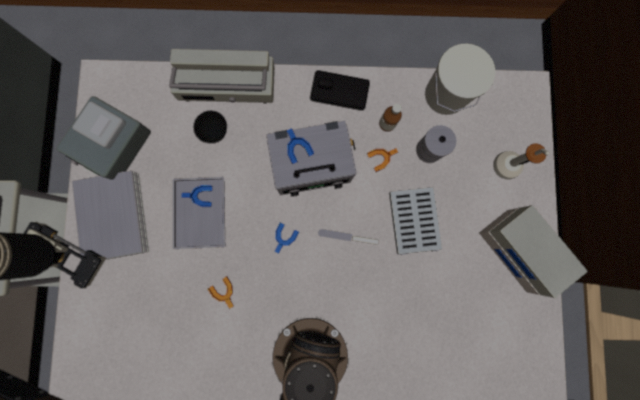

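View pics/side0.png

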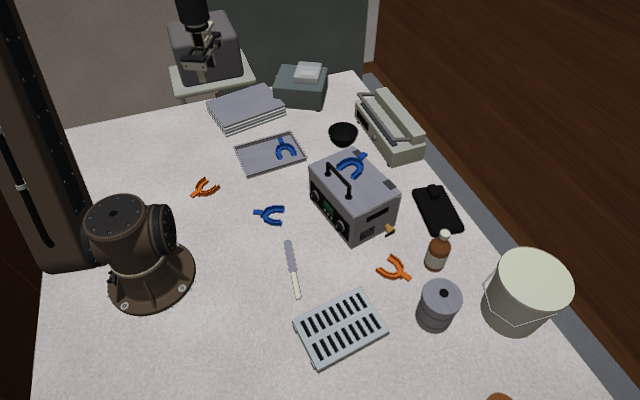

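Both views show the blue tray on the lid at top (298,147), its tab pointing to the rear (292,132). The bow handle is at top (315,170). The steel tray is left of the cleaner at top (200,213), with its imp_tray in the far half at (197,197). Next I measure these.

```bash
cat > m.py <<'E'
from h import *
def blue(b):
    h=cv2.cvtColor(b,cv2.COLOR_BGR2HSV); return cv2.inRange(h,(100,120,50),(125,255,255))
def handle_tray(P):  # not-a-model: rectangle of point set
    return cv2.minAreaRect(P[:,:2].astype(np.float32))
if __name__=="__main__":
    for n in("top","side"):
        z=np.load(n+"0.npz"); b,d=z["b"],z["d"]; X=cloud(n,d)
        N,lab,st,c=cv2.connectedComponentsWithStats(blue(b))
        for i in range(1,N):
            if st[i,4]<60: continue
            P=X[lab==i]; P=P[~np.isnan(P[:,0])]
            print(n,"blue",c[i].round(),st[i,4],"mean",np.nanmean(P,0).round(),"zpct",np.percentile(P[:,2],[5,50,95]).round(),"rect",handle_tray(P))
        # lid top, hbar
        roi=(X[...,0]>380)&(X[...,0]<760)&(abs(X[...,1]-20)<200)
        lid=roi&(abs(X[...,2]-164)<5)
        L=X[lid]; print(n,"lid",len(L),L.mean(0).round(1),cv2.minAreaRect(L[:,:2].astype(np.float32)))
        bar=roi&(X[...,2]>192)&(X[...,2]<225)&(b.max(2)<70)
        B=X[bar]; print(n,"bar",len(B),B.mean(0).round(1),cv2.minAreaRect(B[:,:2].astype(np.float32)), np.percentile(B[:,2],[5,50,95]))
        st_=(abs(X[...,2]-18)<6)&(X[...,1]>150)&(X[...,1]<420)&(X[...,0]>330)&(X[...,0]<640)
        S=X[st_]; print(n,"tray rim",len(S),cv2.minAreaRect(S[:,:2].astype(np.float32)))
E
python3 m.py
```

```text
top blue [297. 146.] 329 mean [623.  50. 172.] zpct [163. 169. 187.] rect ((625.974365234375, 53.856407165527344), (88.09359741210938, 67.75164794921875), 28.401351928710938)
top blue [198. 195.] 268 mean [494. 370.  11.] zpct [ 3.  8. 27.] rect ((492.6988525390625, 375.3004455566406), (87.30169677734375, 69.0174331665039), 89.2969741821289)
top blue [283. 238.] 205 mean [363.  92.   6.] zpct [-1.  4. 23.] rect ((358.20361328125, 93.4359359741211), (64.51116943359375, 84.89012908935547), 64.79414367675781)
top blue [521. 264.] 84 mean [ 300. -611.  119.] zpct [103. 121. 131.] rect ((300.1148986816406, -610.5061645507812), (105.83090209960938, 3.573261260986328), 39.475669860839844)
top blue [508. 263.] 89 mean [ 299. -611.   43.] zpct [29. 43. 53.] rect ((298.69354248046875, -611.2169189453125), (101.90679931640625, 4.253673553466797), 38.51895523071289)
top lid 4048 [601.6   9.4 163.5] ((602.3317260742188, 10.391769409179688), (164.9276580810547, 238.75244140625), 11.50084400177002)
top bar 147 [5.495e+02 2.000e-01 2.093e+02] ((550.241455078125, -0.14649200439453125), (10.9703207015
[... 456 characters left out ...]
(620.5159301757812, 59.45787811279297), (112.33827209472656, 73.84153747558594), 50.892066955566406)
side blue [270. 214.] 283 mean [367.  92.  11.] zpct [ 1. 10. 23.] rect ((358.7476501464844, 92.04408264160156), (72.05654907226562, 89.33563232421875), 65.07957458496094)
side lid 3054 [603.7  -8.3 164. ] ((604.7471313476562, 7.682151794433594), (166.6822967529297, 240.57156372070312), 12.038568496704102)
side bar 141 [551.   -7.6 208. ] ((550.757080078125, -4.172325134277344), (9.44654369354248, 113.5970230102539), 11.988182067871094) [195.70069021 209.66603129 212.87563459]
side tray rim 295 ((442.0938720703125, 345.008056640625), (226.79141235351562, 133.3576202392578), 4.295294284820557)
```

Run:
```python
from m import *
print("tray rim", onplane("top",[(174,180),(223,178),(225,247),(175,248)],18).round(0).tolist())
for n in("top","side"):
    z=np.load(n+"0.npz"); b,d=z["b"],z["d"]; X=cloud(n,d)
    m=blue(b)>0
    for c,zl,nm in(((622,50),178,"lid"),((494,370),18,"tray")):
        near=np.hypot(X[...,0]-c[0],X[...,1]-c[1])<75
        P=X[m&near]
        # ray-cast top view mask to tab plane, take high points
        H=P[P[:,2]>zl+3]; 
        print(n,nm,"tab",len(H),H.mean(0).round(1),cv2.minAreaRect(H[:,:2].astype(np.float32)),"trough",P[P[:,2]<zl-4].mean(0).round(1))
    for r in (0,):
        mm=(m&(np.hypot(X[...,0]-622,X[...,1]-50)<75)); v,u=np.nonzero(mm)
        print(n,"uv",u.min(),u.max(),v.min(),v.max())
    y,x=(np.array([110,200]),np.array([265,365])) if n=="top" else (np.array([135,215]),np.array([300,400]))
    cv2.imwrite(f"pics/c_{n}.png",cv2.resize(b[y[0]:y[1],x[0]:x[1]],None,fx=5,fy=5,interpolation=cv2.INTER_CUBIC))
a=cv2.imread("pics/c_top.png");b=cv2.imread("pics/c_side.png");h=max(a.shape[0],b.shape[0])
cv2.imwrite("pics/c.png",cv2.resize(np.hstack([cv2.copyMakeBorder(i,0,h-i.shape[0],0,0,0) for i in(a,b)]),None,fx=.8,fy=.8))
```

```text
tray rim [[541.0, 449.0, 18.0], [551.0, 292.0, 18.0], [330.0, 275.0, 18.0], [323.0, 432.0, 18.0]]
top lid tab 62 [645.1  61.7 185.2] ((625.945068359375, 55.578548431396484), (86.33587646484375, 68.18712615966797), 31.363162994384766) trough [616.7  47.6 167. ]
top tray tab 45 [491.  392.5  25.2] ((486.4410400390625, 377.86907958984375), (69.4043197631836, 78.5021743774414), 8.855857849121094) trough [493.9 363.8   6.7]
top uv 287 312 129 162
side lid tab 70 [639.9  57.3 184.9] ((628.8692626953125, 55.012977600097656), (87.03364562988281, 69.651611328125), 33.15282440185547) trough [614.8  50.5 168.6]
side tray tab 37 [495.1 392.2  24.2] ((508.29022216796875, 380.6454772949219), (69.4041748046875, 70.12626647949219), 68.1636734008789) trough [497.3 364.2   7.5]
side uv 337 366 152 179
```

View pics/c.png

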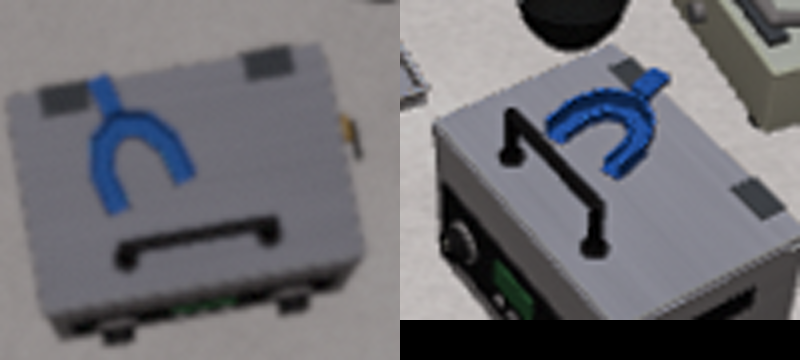

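Run:
```python
from m import *
t=onplane("top",[(289.75,129.5),(293.25,137.5)],187); s=onplane("side",[(364,153.5),(360,158.5)],187)
tip=onplane("top",[(294.25,163),(311.75,155.75)],180)
print(t.round(1),s.round(1),tip.round(1)); 
for T in(t,s):
    v=T[0]-T[1]; print(T.mean(0).round(1),np.degrees(np.arctan2(v[1],v[0])),np.linalg.norm(v))
v=t[0]-tip.mean(0); print("axis tip->tab",np.degrees(np.arctan2(v[1],v[0])),np.linalg.norm(v)); u=v/np.linalg.norm(v); print("grip from tips", tip.mean(0)+u*83)
for n in("top","side"):
    z=np.load(n+"0.npz"); X=cloud(n,z["d"]); m=(blue(z["b"])>0)&(np.hypot(X[...,0]-622,X[...,1]-50)<75)
    P=X[m]; 
    # rays on tab-top plane, projected on axis
    vv,uu=np.nonzero(m); Q=onplane(n,np.c_[uu,vv],187); a=(Q-tip.mean(0))[:,:2]@u[:2]
    k=a>np.percentile(a,100)-22; q=Q[k]; print(n,"tab centre by rays",k.sum(),q.mean(0).round(1),"end",a.max())
from scipy.spatial.transform import Rotation as R
r=R.from_quat(robot.observe()["ee_rot"]); print(r.as_matrix().round(3)); z=r.as_matrix()[:,2]; print("jaw az",np.degrees(np.arctan2(z[1],z[0])))
```

```text
[[665.   70.6 187. ]
 [641.9  60.  187. ]] [[663.9  70.  187. ]
 [644.1  54.5 187. ]] [[570.   55.5 180. ]
 [592.1   6.5 180. ]]
[653.4  65.3 187. ] 24.6036639471578 25.378038130984834
[654.   62.2 187. ] 38.024451194475006 25.180122172236704
axis tip->tab 25.23116251905726 93.08102967415945
grip from tips [655.87259137  66.29110118 186.24187337]
top tab centre by rays 39 [655.4  68.6 187. ] end 93.60455962054559
side tab centre by rays 28 [659.   67.2 187. ] end 97.1307736520967
[[-0.001  0.891 -0.454]
 [-0.001 -0.454 -0.891]
 [-1.     0.     0.002]]
jaw az -116.97964646016584
```

drive_tool --increments '[{"z": 40}, {"x": 348, "y": -535, "z": 46, "az": 0.94}, {"x": 348, "y": -535, "z": 46, "az": 0.94}, {"x": 348, "y": -535, "z": 46, "az": 0.94}, {"x": 348, "y": -535, "z": 46, "az": 0.94}, {"x": 348, "y": -535, "z": 46, "az": 0.94}, {"x": 348, "y": -535, "z": 46, "az": 0.94}, {"x": 348, "y": -535, "z": 46, "az": 0.94}, {"x": 348, "y": -535, "z": 46, "az": 0.94}, {"x": 348, "y": -535, "z": 46, "az": 0.94}, {"x": 348, "y": -535, "z": 46, "az": 0.94}, {"x": 348, "y": -535, "z": 46, "az": 0.94}]' --claw -1 --squeeze 15

```text
validation failed for argument at $.in...
```

drive_tool --increments '[{"x": 0, "y": 0, "z": 30, "ax": 0, "ay": 0, "az": 0}]'

```text
time_s: 0.18
ee_pos: [304.5, 598.5, 257.1]
ee_rot: [-0.599, -0.367, 0.607, -0.372]
wrist_force: [0.2, -0.4, -1.2]
gripper_width: 87.7
```

drive_tool --increments '[{"x": 349, "y": -532, "z": 18, "ax": 0, "ay": 0, "az": 0.94}, {"x": 349, "y": -532, "z": 18, "ax": 0, "ay": 0, "az": 0.94}, {"x": 349, "y": -532, "z": 18, "ax": 0, "ay": 0, "az": 0.94}, {"x": 349, "y": -532, "z": 18, "ax": 0, "ay": 0, "az": 0.94}, {"x": 349, "y": -532, "z": 18, "ax": 0, "ay": 0, "az": 0.94}, {"x": 349, "y": -532, "z": 18, "ax": 0, "ay": 0, "az": 0.94}, {"x": 349, "y": -532, "z": 18, "ax": 0, "ay": 0, "az": 0.94}, {"x": 349, "y": -532, "z": 18, "ax": 0, "ay": 0, "az": 0.94}, {"x": 349, "y": -532, "z": 18, "ax": 0, "ay": 0, "az": 0.94}, {"x": 349, "y": -532, "z": 18, "ax": 0, "ay": 0, "az": 0.94}]' --claw -1 --squeeze 15

```text
time_s: 1.02
ee_pos: [532.1, 252.3, 271.1]
ee_rot: [0.368, 0.599, -0.372, 0.606]
wrist_force: [1.0, 0.2, -0.6]
gripper_width: 87.9
```

```bash
cat > w.py <<'E'
from h import *
from scipy.spatial.transform import Rotation as R
o=robot.observe(); M=R.from_quat(o["ee_rot"]).as_matrix()
print(o["time_s"],o["ee_pos"].round(1),"app",M[:,0].round(3),"jaw az",np.degrees(np.arctan2(M[1,2],M[0,2])).round(1),"F",o["wrist_force"].round(1),"q",o["q"].round(2),o["gripper_width"].round(1))
E
python3 w.py
```

```text
Traceback (most recent call last):
  File "w.py", line 4, in <module>
    print(o["time_s"],o["ee_pos"].round(1),"app",M[:,0].round(3),"jaw az",np.degrees(np.arctan2(M[1,2],M[0,2])).round(1),"F",o["wrist_force"].round(1),"q",o["q"].round(2),o["gripper_width"].round(1))
                                                                                                                                                                           ^^^^^^^^^^^^^^^^^^^^^^^^
AttributeError: 'float' object has no attribute 'round'
```

```bash
sed -i 's/o\["gripper_width"\].round(1)/round(o["gripper_width"],1)/' w.py; python3 w.py
```

```text
1.0167 [532.1 252.3 271.1] app [ 0.006 -0.011 -1.   ] jaw az -63.1 F [ 1.   0.2 -0.6] q [ 0.78  0.2  -0.13  0.01 -1.24  1.25] 87.9
```

drive_tool --increments '[{"x": 122, "y": -186, "z": -30, "ax": 0, "ay": 0, "az": 0}, {"x": 122, "y": -186, "z": -30, "ax": 0, "ay": 0, "az": 0}, {"x": 122, "y": -186, "z": -30, "ax": 0, "ay": 0, "az": 0}, {"x": 122, "y": -186, "z": -30, "ax": 0, "ay": 0, "az": 0}, {"x": 122, "y": -186, "z": -30, "ax": 0, "ay": 0, "az": 0}, {"x": 122, "y": -186, "z": -30, "ax": 0, "ay": 0, "az": 0}, {"x": 122, "y": -186, "z": -30, "ax": 0, "ay": 0, "az": 0}, {"x": 122, "y": -186, "z": -30, "ax": 0, "ay": 0, "az": 0}]'

```text
time_s: 1.68
ee_pos: [654.1, 64.9, 239.8]
ee_rot: [0.368, 0.599, -0.374, 0.605]
wrist_force: [-0.4, 0.2, -0.9]
gripper_width: 87.8
```

```bash
python3 w.py
```

```text
1.6833 [654.1  64.9 239.8] app [ 0.004 -0.011 -1.   ] jaw az -63.3 F [-0.4  0.2 -0.9] q [ 0.4   0.33 -0.03  0.01 -1.22  1.63] 87.8
```

drive_tool --increments '[{"x": 0, "y": 1, "z": -30, "ax": 0.011, "ay": 0.004, "az": 0}, {"x": 0, "y": 1, "z": -50, "ax": 0.011, "ay": 0.004, "az": 0}, {"x": 0, "y": 1, "z": -58, "ax": 0.011, "ay": 0.004, "az": 0}, {"x": 0, "y": 1, "z": -62, "ax": 0.011, "ay": 0.004, "az": 0}, {"x": 0, "y": 1, "z": -62, "ax": 0.011, "ay": 0.004, "az": 0}, {"x": 0, "y": 1, "z": -62, "ax": 0.011, "ay": 0.004, "az": 0}]'

```text
time_s: 2.18
ee_pos: [654.6, 66.6, 179.1]
ee_rot: [0.371, 0.602, -0.37, 0.603]
wrist_force: [0.7, -0.8, 0.2]
gripper_width: 87.3
```

```bash
python3 w.py
python3 - <<'E'
from h import *
b,_=eyes.camera("side"); a,_=eyes.camera("top")
cv2.imwrite("pics/g1.png",np.hstack([cv2.resize(b[110:210,300:400],(400,400)),cv2.resize(a[100:200,250:350],(400,400))]))
E
```

```text
2.1833 [654.6  66.6 179.1] app [ 0.002 -0.    -1.   ] jaw az -63.2 F [ 0.7 -0.8  0.2] q [ 0.4   0.37 -0.11  0.   -1.1   1.64] 87.3
```

View pics/g1.png

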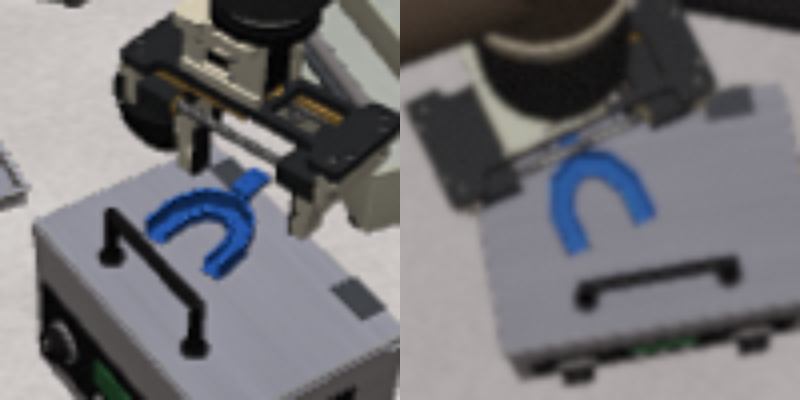

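The open fingers straddle the tab, at (255,185) in the left half of the picture, and the body clears the handle. I close now.

drive_tool --increments '[{"x": 0, "y": 0, "z": -1.5, "ax": 0, "ay": 0, "az": 0}, {"x": 0, "y": 0, "z": -1.5, "ax": 0, "ay": 0, "az": 0}, {"x": 0, "y": 0, "z": -1.5, "ax": 0, "ay": 0, "az": 0}, {"x": 0, "y": 0, "z": -1.5, "ax": 0, "ay": 0, "az": 0}, {"x": 0, "y": 0, "z": -1.5, "ax": 0, "ay": 0, "az": 0}, {"x": 0, "y": 0, "z": -1.5, "ax": 0, "ay": 0, "az": 0}, {"x": 0, "y": 0, "z": -1.5, "ax": 0, "ay": 0, "az": 0}, {"x": 0, "y": 0, "z": -1.5, "ax": 0, "ay": 0, "az": 0}, {"x": 0, "y": 0, "z": -1.5, "ax": 0, "ay": 0, "az": 0}, {"x": 0, "y": 0, "z": -1.5, "ax": 0, "ay": 0, "az": 0}]' --claw 1 --squeeze 15

```text
time_s: 3.12
ee_pos: [654.8, 66.5, 177.9]
ee_rot: [0.371, 0.601, -0.37, 0.603]
wrist_force: [0.2, -0.6, 0.5]
gripper_width: 26.3
```

```bash
python3 w.py
```

```text
3.1167 [654.8  66.5 177.9] app [ 0.002  0.    -1.   ] jaw az -63.2 F [ 0.2 -0.6  0.5] q [ 0.4   0.37 -0.11  0.   -1.09  1.64] 26.3
```

drive_tool --increments '[{"x": 0, "y": 0, "z": 0, "ax": 0, "ay": 0, "az": 0}, {"x": 0, "y": 0, "z": 0, "ax": 0, "ay": 0, "az": 0}, {"x": 0, "y": 0, "z": 0, "ax": 0, "ay": 0, "az": 0}, {"x": 0, "y": 0, "z": 0, "ax": 0, "ay": 0, "az": 0}]'

```text
time_s: 3.45
ee_pos: [654.8, 66.5, 177.9]
ee_rot: [0.371, 0.601, -0.37, 0.603]
wrist_force: [-0.4, 0.2, -0.2]
gripper_width: 15.6
```

drive_tool --increments '[{"x": 0, "y": 0, "z": 10, "ax": 0, "ay": 0, "az": 0}, {"x": 0, "y": 0, "z": 30, "ax": 0, "ay": 0, "az": 0}, {"x": 0, "y": 0, "z": 60, "ax": 0, "ay": 0, "az": 0}, {"x": 0, "y": 0, "z": 80, "ax": 0, "ay": 0, "az": 0}, {"x": 0, "y": 0, "z": 80, "ax": 0, "ay": 0, "az": 0}]'

```text
time_s: 3.87
ee_pos: [657.1, 66.6, 264.3]
ee_rot: [0.373, 0.599, -0.368, 0.605]
wrist_force: [0.6, 0.4, 0.6]
gripper_width: 15.6
```

```bash
python3 w.py
python3 - <<'E'
from h import *
b,_=eyes.camera("side"); a,_=eyes.camera("top")
cv2.imwrite("pics/g2.png",np.hstack([cv2.resize(b[90:190,290:390],(400,400)),cv2.resize(a[100:200,250:350],(400,400))]))
E
```

```text
3.8667 [657.1  66.6 264.3] app [ 0.011  0.001 -1.   ] jaw az -63.2 F [0.6 0.4 0.6] q [ 0.4   0.31  0.01  0.   -1.26  1.64] 15.6
```

View pics/g2.png

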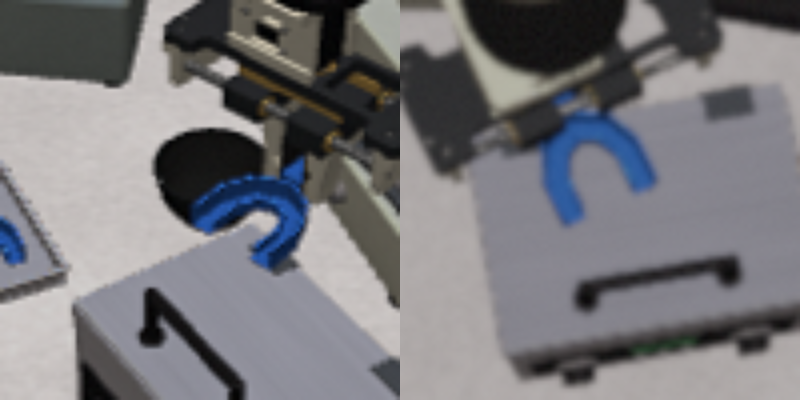

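The tray is held level, with a 15.6 mm opening against its 16 mm tab. I carry it over the steel tray.

drive_tool --increments '[{"x": -20, "y": 24, "z": 0, "ax": 0, "ay": 0.005, "az": 0.1}, {"x": -45, "y": 54, "z": 0, "ax": 0, "ay": 0.01, "az": 0.2}, {"x": -70, "y": 84, "z": 0, "ax": 0, "ay": 0.01, "az": 0.3}, {"x": -95, "y": 114, "z": 0, "ax": 0, "ay": 0.01, "az": 0.4}, {"x": -120, "y": 144, "z": 0, "ax": 0, "ay": 0.01, "az": 0.5}, {"x": -145, "y": 174, "z": 0, "ax": 0, "ay": 0.01, "az": 0.6}, {"x": -170, "y": 204, "z": 0, "ax": 0, "ay": 0.01, "az": 0.7}, {"x": -195, "y": 234, "z": -15, "ax": 0, "ay": 0.01, "az": 0.8}, {"x": -220, "y": 264, "z": -35, "ax": 0, "ay": 0.01, "az": 0.9}, {"x": -245, "y": 294, "z": -55, "ax": 0, "ay": 0.01, "az": 1.0}, {"x": -262, "y": 315, "z": -75, "ax": 0, "ay": 0.01, "az": 1.1}, {"x": -274, "y": 329, "z": -90, "ax": 0, "ay": 0.01, "az": 1.177}]'

```text
time_s: 4.97
ee_pos: [378.4, 396.6, 167.1]
ee_rot: [-0.029, 0.71, 0.028, 0.703]
wrist_force: [0.3, -0.4, -0.6]
gripper_width: 16.1
```

```bash
python3 w.py
```

```text
4.9667 [378.4 396.6 167.1] app [-0.009 -0.002 -1.   ] jaw az 4.6 F [ 0.3 -0.4 -0.6] q [ 1.16  0.21 -0.35 -0.01 -1.01  2.06] 16.1
```

drive_tool --increments '[{"x": 2, "y": -1, "z": -25, "ax": 0.002, "ay": -0.009, "az": 0}, {"x": 5, "y": -1, "z": -55, "ax": 0.002, "ay": -0.009, "az": 0}, {"x": 5, "y": -1, "z": -85, "ax": 0.002, "ay": -0.009, "az": 0}, {"x": 5, "y": -1, "z": -110, "ax": 0.002, "ay": -0.009, "az": 0}, {"x": 5, "y": -1, "z": -125, "ax": 0.002, "ay": -0.009, "az": 0}, {"x": 5, "y": -1, "z": -130, "ax": 0.002, "ay": -0.009, "az": 0}, {"x": 5, "y": -1, "z": -130, "ax": 0.002, "ay": -0.009, "az": 0}, {"x": 5, "y": -1, "z": -130, "ax": 0.002, "ay": -0.009, "az": 0}]'

```text
time_s: 5.63
ee_pos: [383.5, 395.7, 37.3]
ee_rot: [-0.029, 0.706, 0.028, 0.707]
wrist_force: [-0.7, -0.5, -0.1]
gripper_width: 16.0
```

```bash
python3 w.py
python3 - <<'E'
from h import *
b,_=eyes.camera("side"); a,_=eyes.camera("top")
cv2.imwrite("pics/g3.png",np.hstack([cv2.resize(b[100:200,215:315],(400,400)),cv2.resize(a[160:260,150:250],(400,400))]))
E
```

```text
5.6333 [383.5 395.7  37.3] app [ 0.    -0.001 -1.   ] jaw az 4.6 F [-0.7 -0.5 -0.1] q [ 1.16  0.37 -0.5   0.   -0.71  2.06] 16.0
```

View pics/g3.png

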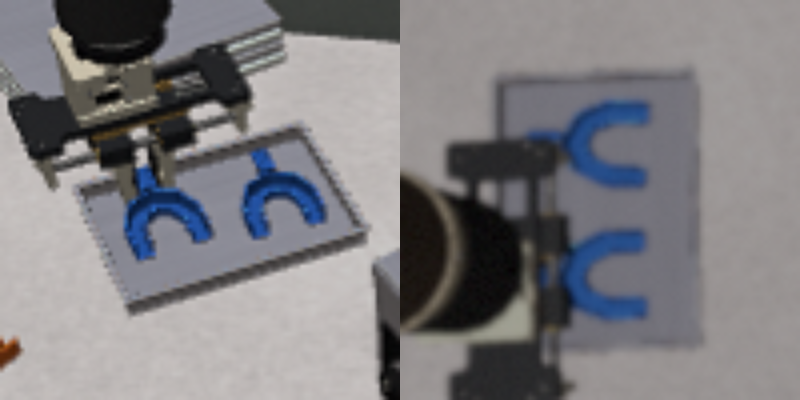

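The tray hangs level over the free half of the steel tray, parallel to the other one. I lower it to the floor, where the TCP should be at about z 17.

drive_tool --increments '[{"x": 0, "y": 0, "z": -8, "ax": 0, "ay": 0, "az": 0}, {"x": 0, "y": 0, "z": -14, "ax": 0, "ay": 0, "az": 0}, {"x": 0, "y": 0, "z": -17, "ax": 0, "ay": 0, "az": 0}, {"x": 0, "y": 0, "z": -19, "ax": 0, "ay": 0, "az": 0}, {"x": 0, "y": 0, "z": -20, "ax": 0, "ay": 0, "az": 0}, {"x": 0, "y": 0, "z": -20, "ax": 0, "ay": 0, "az": 0}, {"x": 0, "y": 0, "z": -20, "ax": 0, "ay": 0, "az": 0}]'

```text
time_s: 6.32
ee_pos: [383.8, 396.4, 18.2]
ee_rot: [-0.028, 0.706, 0.029, 0.707]
wrist_force: [0.0, -0.1, -0.7]
gripper_width: 15.6
```

```bash
python3 w.py
```

```text
6.3167 [383.8 396.4  18.2] app [ 0.001  0.001 -1.   ] jaw az 4.6 F [ 0.  -0.1 -0.7] q [ 1.16  0.4  -0.51  0.   -0.66  2.06] 15.6
```

drive_tool --increments '[{"x": 0, "y": 0, "z": -1, "ax": 0, "ay": 0, "az": 0}, {"x": 0, "y": 0, "z": -1.5, "ax": 0, "ay": 0, "az": 0}, {"x": 0, "y": 0, "z": -1.5, "ax": 0, "ay": 0, "az": 0}, {"x": 0, "y": 0, "z": -1.5, "ax": 0, "ay": 0, "az": 0}]'

```text
time_s: 6.65
ee_pos: [383.9, 396.5, 16.8]
ee_rot: [-0.028, 0.706, 0.029, 0.707]
wrist_force: [-0.9, 0.5, 0.2]
gripper_width: 15.8
```

```bash
python3 w.py
```

```text
6.65 [383.9 396.5  16.8] app [ 0.001  0.001 -1.   ] jaw az 4.6 F [-0.9  0.5  0.2] q [ 1.16  0.4  -0.51  0.   -0.66  2.06] 15.8
```

drive_tool --increments '[{"x": 0, "y": 0, "z": -0.5, "ax": 0, "ay": 0, "az": 0}, {"x": 0, "y": 0, "z": -0.5, "ax": 0, "ay": 0, "az": 0}, {"x": 0, "y": 0, "z": -0.5, "ax": 0, "ay": 0, "az": 0}, {"x": 0, "y": 0, "z": -0.5, "ax": 0, "ay": 0, "az": 0}, {"x": 0, "y": 0, "z": -0.5, "ax": 0, "ay": 0, "az": 0}, {"x": 0, "y": 0, "z": -0.5, "ax": 0, "ay": 0, "az": 0}]' --claw 0.2

```text
time_s: 7.15
ee_pos: [383.9, 396.5, 16.3]
ee_rot: [-0.028, 0.706, 0.029, 0.707]
wrist_force: [0.7, -0.7, -0.8]
gripper_width: 35.1
```

drive_tool --increments '[{"x": 0, "y": 0, "z": 10, "ax": 0, "ay": 0, "az": 0}, {"x": 0, "y": 0, "z": 30, "ax": 0, "ay": 0, "az": 0}, {"x": 0, "y": 0, "z": 60, "ax": 0, "ay": 0, "az": 0}, {"x": 0, "y": 0, "z": 100, "ax": 0, "ay": 0, "az": 0}, {"x": 0, "y": 0, "z": 140, "ax": 0, "ay": 0, "az": 0}, {"x": 0, "y": 0, "z": 180, "ax": 0, "ay": 0, "az": 0}, {"x": 0, "y": 0, "z": 220, "ax": 0, "ay": 0, "az": 0}, {"x": 0, "y": 0, "z": 250, "ax": 0, "ay": 0, "az": 0}, {"x": 0, "y": 0, "z": 270, "ax": 0, "ay": 0, "az": 0}, {"x": 0, "y": 0, "z": 270, "ax": 0, "ay": 0, "az": 0}]'

```text
time_s: 7.98
ee_pos: [385.1, 397.8, 292.8]
ee_rot: [-0.026, 0.704, 0.032, 0.709]
wrist_force: [-0.0, 0.5, 1.6]
gripper_width: 35.2
```

```bash
python3 w.py
python3 - <<'E'
from m import *
for n in("side","top"):
    b,d=eyes.camera(n); np.savez(n+"1.npz",b=b,d=d); X=cloud(n,d); N,lab,st,c=cv2.connectedComponentsWithStats(blue(b))
    for i in range(1,N):
        P=X[lab==i]
        if st[i,4]>40: print(n,c[i].round(),st[i,4],np.nanmean(P,0).round(1),np.nanpercentile(P[:,2],[5,95]).round())
    if n=="side": cv2.imwrite("pics/g4.png",cv2.resize(b[90:250,200:440],(720,480)))
E
```

```text
7.9833 [385.1 397.8 292.8] app [ 0.006  0.009 -1.   ] jaw az 4.6 F [-0.   0.5  1.6] q [ 1.16  0.12 -0.17  0.   -1.27  2.06] 35.2
side [284. 148.] 211 [496.  369.4  12.6] [ 3. 26.]
side [255. 157.] 220 [388.1 361.3  12. ] [ 2. 26.]
side [270. 214.] 282 [366.5  91.3  11.2] [ 1. 23.]
top [198. 195.] 269 [494.4 369.5  11.1] [ 2. 26.]
top [199. 229.] 265 [385.5 360.4  10.7] [ 2. 26.]
top [283. 238.] 205 [363.3  91.7   6.5] [-2. 24.]
top [520. 264.] 137 [ 300.  -610.8  115.7] [102. 128.]
top [507. 263.] 105 [ 300.1 -610.4   41.4] [29. 54.]
```

View pics/g4.png

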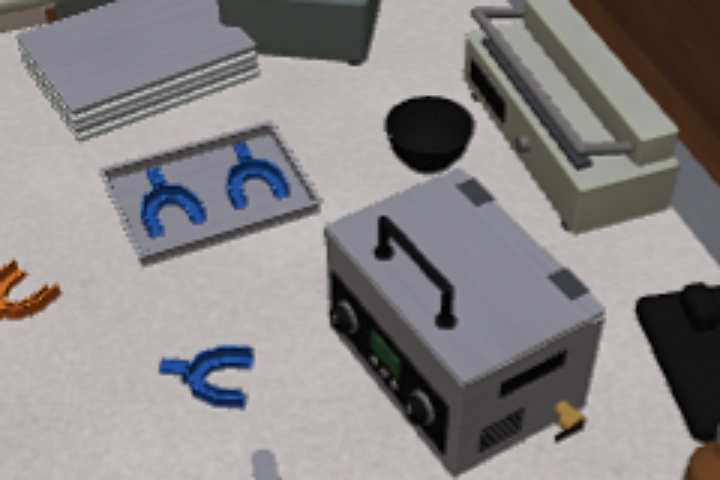

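The tray lies flat in the free half, and its depth heights match the second tray's. For the lid, the bar is at about (550,-1,206), the cleaner's yaw is 11.8° and the hinge is at about (681.5,26,152). The jaw has to go to az -168°, which keeps joint 6 in range.

drive_tool --increments '[{"x": 14, "y": -34, "z": 0, "ax": 0, "ay": 0, "az": -0.12}, {"x": 28, "y": -67, "z": 0, "ax": 0, "ay": 0, "az": -0.24}, {"x": 42, "y": -100, "z": 0, "ax": 0, "ay": 0, "az": -0.36}, {"x": 55, "y": -133, "z": 0, "ax": 0, "ay": 0, "az": -0.48}, {"x": 69, "y": -167, "z": 0, "ax": 0, "ay": 0, "az": -0.6}, {"x": 83, "y": -200, "z": 0, "ax": 0, "ay": 0, "az": -0.72}, {"x": 97, "y": -234, "z": 0, "ax": 0, "ay": 0, "az": -0.84}, {"x": 111, "y": -267, "z": 0, "ax": 0, "ay": 0, "az": -0.96}, {"x": 124, "y": -300, "z": 0, "ax": 0, "ay": 0, "az": -1.08}, {"x": 138, "y": -333, "z": 0, "ax": 0, "ay": 0, "az": -1.2}, {"x": 152, "y": -366, "z": 0, "ax": 0, "ay": 0, "az": -1.32}, {"x": 165, "y": -399, "z": 0, "ax": 0, "ay": 0, "az": -1.44}]' --claw -0.2

```text
time_s: 9.08
ee_pos: [548.5, -4.4, 286.7]
ee_rot: [0.446, 0.548, -0.446, 0.55]
wrist_force: [0.2, 1.2, 1.3]
gripper_width: 52.7
```

drive_tool --increments '[{"x": 0, "y": 0, "z": 0, "ax": 0, "ay": 0, "az": -0.12}, {"x": 0, "y": 0, "z": 0, "ax": 0, "ay": 0, "az": -0.24}, {"x": 0, "y": 0, "z": 0, "ax": 0, "ay": 0, "az": -0.36}, {"x": 0, "y": 0, "z": 0, "ax": 0, "ay": 0, "az": -0.48}, {"x": 0, "y": 0, "z": 0, "ax": 0, "ay": 0, "az": -0.6}, {"x": 0, "y": 0, "z": 0, "ax": 0, "ay": 0, "az": -0.72}, {"x": 0, "y": 0, "z": 0, "ax": 0, "ay": 0, "az": -0.84}, {"x": 0, "y": 0, "z": 0, "ax": 0, "ay": 0, "az": -0.96}, {"x": 0, "y": 0, "z": 0, "ax": 0, "ay": 0, "az": -1.08}, {"x": 0, "y": 0, "z": 0, "ax": 0, "ay": 0, "az": -1.2}, {"x": 0, "y": 0, "z": 0, "ax": 0, "ay": 0, "az": -1.32}, {"x": 0, "y": 0, "z": 0, "ax": 0, "ay": 0, "az": -1.44}]'

```text
time_s: 10.08
ee_pos: [547.6, -4.6, 285.4]
ee_rot: [-0.696, -0.115, 0.699, -0.117]
wrist_force: [0.4, 0.5, -0.4]
gripper_width: 52.7
```

```bash
python3 w.py
```

```text
10.0833 [547.6  -4.6 285.4] app [-0.004 -0.003 -1.   ] jaw az -161.1 F [ 0.4  0.5 -0.4] q [ 0.35  0.12 -0.19  0.   -1.27 -0.02] 52.7
```

drive_tool --increments '[{"x": 2.7, "y": 3.4, "z": -10, "ax": 0, "ay": -0.004, "az": -0.124}, {"x": 2.7, "y": 3.4, "z": -35, "ax": 0.003, "ay": -0.004, "az": -0.124}, {"x": 2.7, "y": 3.4, "z": -55, "ax": 0.003, "ay": -0.004, "az": -0.124}, {"x": 2.7, "y": 3.4, "z": -60, "ax": 0.003, "ay": -0.004, "az": -0.124}, {"x": 2.7, "y": 3.4, "z": -60, "ax": 0.003, "ay": -0.004, "az": -0.124}, {"x": 2.7, "y": 3.4, "z": -60, "ax": 0.003, "ay": -0.004, "az": -0.124}]'

```text
time_s: 10.58
ee_pos: [550.4, -1.4, 225.6]
ee_rot: [-0.703, -0.073, 0.704, -0.073]
wrist_force: [-0.0, 0.2, 1.4]
gripper_width: 52.2
```

```bash
python3 w.py
python3 - <<'E'
from h import *
b,_=eyes.camera("side"); a,_=eyes.camera("top")
cv2.imwrite("pics/g5.png",np.hstack([cv2.resize(b[110:230,280:400],(400,400)),cv2.resize(a[110:210,265:365],(400,400))]))
E
```

```text
10.5833 [550.4  -1.4 225.6] app [-0.001 -0.    -1.   ] jaw az -168.2 F [-0.   0.2  1.4] q [ 0.35  0.16 -0.28 -0.   -1.13 -0.15] 52.2
```

View pics/g5.png

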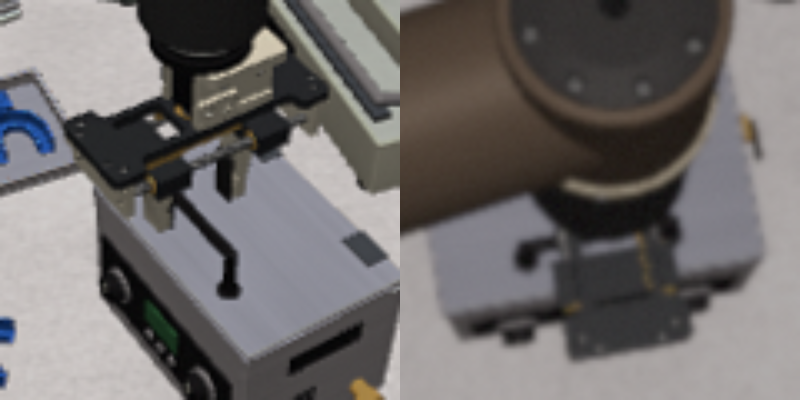

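The fingers straddle the bar above its middle, at (205,205) in the left half of the picture. I go down to TCP z 195 and close.

drive_tool --increments '[{"x": 0, "y": 0, "z": -15, "ax": 0, "ay": 0, "az": 0}, {"x": 0, "y": 0, "z": -26, "ax": 0, "ay": 0, "az": 0}, {"x": 0, "y": 0, "z": -31, "ax": 0, "ay": 0, "az": 0}, {"x": 0, "y": 0, "z": -31, "ax": 0, "ay": 0, "az": 0}, {"x": 0, "y": 0, "z": -31, "ax": 0, "ay": 0, "az": 0}]'

```text
time_s: 11.1
ee_pos: [551.0, -1.2, 195.7]
ee_rot: [0.704, 0.073, -0.703, 0.073]
wrist_force: [0.8, 0.4, -0.6]
gripper_width: 52.2
```

drive_tool --increments '[{"x": 0, "y": 0, "z": 0, "ax": 0, "ay": 0, "az": 0}, {"x": 0, "y": 0, "z": 0, "ax": 0, "ay": 0, "az": 0}, {"x": 0, "y": 0, "z": 0, "ax": 0, "ay": 0, "az": 0}, {"x": 0, "y": 0, "z": 0, "ax": 0, "ay": 0, "az": 0}, {"x": 0, "y": 0, "z": 0, "ax": 0, "ay": 0, "az": 0}, {"x": 0, "y": 0, "z": 0, "ax": 0, "ay": 0, "az": 0}, {"x": 0, "y": 0, "z": 0, "ax": 0, "ay": 0, "az": 0}, {"x": 0, "y": 0, "z": 0, "ax": 0, "ay": 0, "az": 0}, {"x": 0, "y": 0, "z": 0, "ax": 0, "ay": 0, "az": 0}, {"x": 0, "y": 0, "z": 0, "ax": 0, "ay": 0, "az": 0}]' --claw 1 --squeeze 25

```text
time_s: 11.93
ee_pos: [552.0, -0.9, 195.8]
ee_rot: [0.704, 0.073, -0.702, 0.073]
wrist_force: [5.1, -0.1, -3.2]
gripper_width: 9.8
```

```bash
cat w.py > arc.py
cat >> arc.py <<'E'
# TCP shifts along the hinge arc from current grasp, cleaner yaw 11.8 deg; th from now
y=np.radians(11.8); r=np.hypot(134,54); a0=np.arctan2(54,-134)
for t in range(5,61,5):
    a=a0-np.radians(t); dx=r*np.cos(a)+134; dz=r*np.sin(a)-54
    print(t,np.round([dx*np.cos(y),dx*np.sin(y),dz],1))
E
python3 arc.py
```

```text
11.9333 [552.   -0.9 195.8] app [ 0.003  0.001 -1.   ] jaw az -168.2 F [ 5.1 -0.1 -3.2] q [ 0.35  0.19 -0.32  0.   -1.06 -0.15] 9.8
5 [ 5.1  1.1 11.5]
10 [11.2  2.3 22.4]
15 [18.2  3.8 32.8]
20 [26.   5.4 42.6]
25 [34.6  7.2 51.6]
30 [44.   9.2 59.8]
35 [54.  11.3 67.1]
40 [64.7 13.5 73.5]
45 [75.8 15.8 78.9]
50 [87.3 18.2 83.4]
55 [99.2 20.7 86.7]
60 [111.4  23.3  89. ]
```

drive_tool --increments '[{"x": 2.4, "y": 0.5, "z": 5.8, "ax": 0, "ay": 0, "az": 0}, {"x": 5.1, "y": 1.1, "z": 11.5, "ax": 0, "ay": 0, "az": 0}, {"x": 8, "y": 1.7, "z": 17, "ax": 0, "ay": 0, "az": 0}, {"x": 11.2, "y": 2.3, "z": 22.4, "ax": 0, "ay": 0, "az": 0}, {"x": 14.6, "y": 3, "z": 27.7, "ax": 0, "ay": 0, "az": 0}, {"x": 18.2, "y": 3.8, "z": 32.8, "ax": 0, "ay": 0, "az": 0}, {"x": 22, "y": 4.6, "z": 37.8, "ax": 0, "ay": 0, "az": 0}, {"x": 26, "y": 5.4, "z": 42.6, "ax": 0, "ay": 0, "az": 0}, {"x": 30.2, "y": 6.3, "z": 47.2, "ax": 0, "ay": 0, "az": 0}, {"x": 34.6, "y": 7.2, "z": 51.6, "ax": 0, "ay": 0, "az": 0}, {"x": 39.2, "y": 8.2, "z": 55.8, "ax": 0, "ay": 0, "az": 0}, {"x": 44, "y": 9.2, "z": 59.8, "ax": 0, "ay": 0, "az": 0}]'

```text
time_s: 12.93
ee_pos: [594.8, 7.8, 256.9]
ee_rot: [0.703, 0.073, -0.703, 0.073]
wrist_force: [-9.5, -0.6, 7.1]
gripper_width: 10.0
```

```bash
python3 w.py
python3 - <<'E'
from h import *
b,_=eyes.camera("side")
cv2.imwrite("pics/l1.png",cv2.resize(b[90:240,260:440],(720,600)))
E
```

```text
12.9333 [594.8   7.8 256.9] app [ 0. -0. -1.] jaw az -168.2 F [-9.5 -0.6  7.1] q [ 0.34  0.21 -0.14  0.   -1.22 -0.14] 10.0
```

View pics/l1.png

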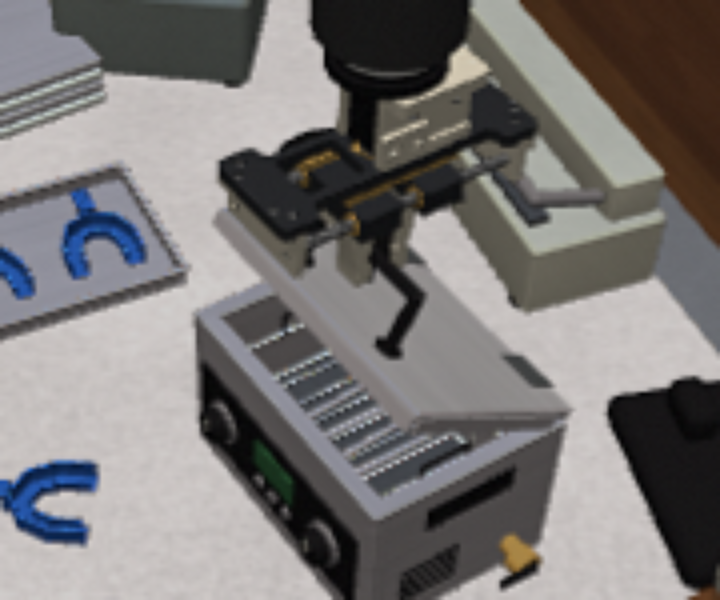

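drive_tool --increments '[{"x": 4, "y": 0.8, "z": 5, "ax": 0, "ay": 0, "az": 0}, {"x": 9, "y": 1.9, "z": 8.8, "ax": 0, "ay": 0, "az": 0}, {"x": 14.2, "y": 3, "z": 12.2, "ax": 0, "ay": 0, "az": 0}, {"x": 19.7, "y": 4.1, "z": 15.3, "ax": 0, "ay": 0, "az": 0}, {"x": 25.2, "y": 5.3, "z": 18, "ax": 0, "ay": 0, "az": 0}, {"x": 30.8, "y": 6.4, "z": 20.7, "ax": 0, "ay": 0, "az": 0}, {"x": 36.6, "y": 7.6, "z": 23, "ax": 0, "ay": 0, "az": 0}, {"x": 42.4, "y": 8.8, "z": 25.2, "ax": 0, "ay": 0, "az": 0}, {"x": 48.3, "y": 10, "z": 26.9, "ax": 0, "ay": 0, "az": 0}, {"x": 54.3, "y": 11.3, "z": 28.5, "ax": 0, "ay": 0, "az": 0}, {"x": 60.3, "y": 12.6, "z": 29.7, "ax": 0, "ay": 0, "az": 0}, {"x": 66.4, "y": 13.9, "z": 30.7, "ax": 0, "ay": 0, "az": 0}]'

```text
time_s: 13.98
ee_pos: [663.3, 21.8, 290.0]
ee_rot: [0.704, 0.073, -0.702, 0.073]
wrist_force: [-2.8, -2.9, 2.1]
gripper_width: 10.4
```

drive_tool --increments '[{"x": 0, "y": 0, "z": 0, "ax": 0, "ay": 0, "az": 0}, {"x": 0, "y": 0, "z": 0, "ax": 0, "ay": 0, "az": 0}, {"x": 0, "y": 0, "z": 0, "ax": 0, "ay": 0, "az": 0}, {"x": 0, "y": 0, "z": 0, "ax": 0, "ay": 0, "az": 0}]'

```text
time_s: 14.32
ee_pos: [663.1, 21.8, 290.0]
ee_rot: [0.705, 0.073, -0.702, 0.073]
wrist_force: [-1.9, -1.6, -3.3]
gripper_width: 10.0
```

```bash
python3 w.py
python3 - <<'E'
from m import *
o=robot.observe(); y=np.radians(11.8); ex=np.array([np.cos(y),np.sin(y),0])
bar=o["ee_pos"]+[0,0,11]-np.array([681.5,26.2,152]); print("bar rel hinge x,z",bar@ex,bar[2],"angle",np.degrees(np.arctan2(54,134)-0+np.pi*0)-0, "lid deg",180-np.degrees(np.arctan2(bar[2],bar@ex))-np.degrees(np.arctan2(54,134)))
b,d=eyes.camera("side"); X=cloud("side",d); c=(X-np.array([681.5,26.2,152])); cx=c@ex; cy=c[...,1]*np.cos(y)-c[...,0]*np.sin(y)
k=(abs(cy)<118)&(cy<-55)&(cx>-95)&(cx<5)&(c[...,2]>15)&(c[...,2]<160)
P=np.c_[cx[k],c[...,2][k]]; print(len(P)); 
l=cv2.fitLine(P.astype(np.float32),cv2.DIST_HUBER,0,.01,.01).ravel(); print("lid line deg",np.degrees(np.arctan2(abs(l[1]),abs(l[0]))),l)
for n in("side","top"):
    if n=="top": b,d=eyes.camera("top"); X=cloud(n,d)
    N,lab,st,cc=cv2.connectedComponentsWithStats(blue(b))
    for i in range(1,N):
        if st[i,4]>40: print(n,cc[i].round(),st[i,4],np.nanmean(X[lab==i],0).round(1))
    if n=="side": cv2.imwrite("pics/l2.png",cv2.resize(b[80:240,230:440],(787,600)))
E
```

```text
14.3167 [663.1  21.8 290. ] app [ 0.003 -0.001 -1.   ] jaw az -168.1 F [-1.9 -1.6 -3.3] q [ 0.33  0.31  0.07  0.   -1.32 -0.12] 10.0
bar rel hinge x,z -18.885853227770728 148.9937173999216 angle 21.94869908352698 lid deg 60.827240436433485
269
lid line deg 63.06983 [  0.45290413  -0.89155924 -59.090492   109.29576   ]
side [284. 148.] 211 [496.3 369.4  12.8]
side [255. 157.] 221 [387.9 360.9  12.3]
side [270. 214.] 285 [366.8  91.7  11. ]
top [283. 238.] 205 [363.3  91.7   6.3]
top [521. 264.] 137 [ 299.7 -610.7  116.1]
top [508. 263.] 101 [ 299.6 -610.7   41.7]
```

View pics/l2.png

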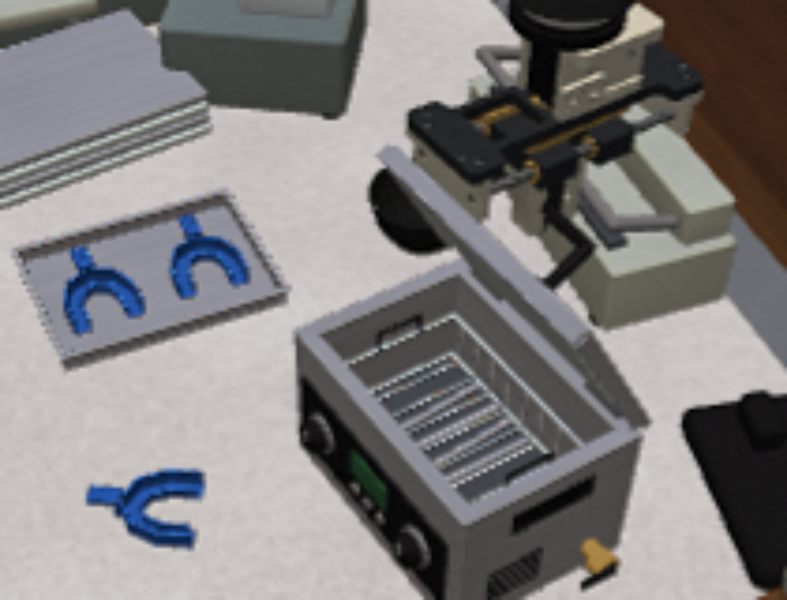

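The lid measures 61° from the bar's position and 63° from its surface. I trim it back about 1° and settle.

drive_tool --increments '[{"x": -1, "y": -0.2, "z": -0.2, "ax": 0, "ay": 0, "az": 0}, {"x": -2, "y": -0.4, "z": -0.3, "ax": 0, "ay": 0, "az": 0}, {"x": -3, "y": -0.6, "z": -0.5, "ax": 0, "ay": 0, "az": 0}, {"x": -3, "y": -0.6, "z": -0.5, "ax": 0, "ay": 0, "az": 0}, {"x": -3, "y": -0.6, "z": -0.5, "ax": 0, "ay": 0, "az": 0}, {"x": -3, "y": -0.6, "z": -0.5, "ax": 0, "ay": 0, "az": 0}, {"x": -3, "y": -0.6, "z": -0.5, "ax": 0, "ay": 0, "az": 0}, {"x": -3, "y": -0.6, "z": -0.5, "ax": 0, "ay": 0, "az": 0}, {"x": -3, "y": -0.6, "z": -0.5, "ax": 0, "ay": 0, "az": 0}, {"x": -3, "y": -0.6, "z": -0.5, "ax": 0, "ay": 0, "az": 0}, {"x": -3, "y": -0.6, "z": -0.5, "ax": 0, "ay": 0, "az": 0}, {"x": -3, "y": -0.6, "z": -0.5, "ax": 0, "ay": 0, "az": 0}]'

```text
time_s: 15.42
ee_pos: [660.2, 21.1, 289.5]
ee_rot: [0.705, 0.073, -0.702, 0.073]
wrist_force: [-1.4, -2.3, -3.0]
gripper_width: 10.2
```

```bash
python3 w.py
python3 - <<'E'
from m import *
o=robot.observe(); y=np.radians(11.8); ex=np.array([np.cos(y),np.sin(y),0])
bar=o["ee_pos"]+[0,0,11]-np.array([681.5,26.2,152]); print("lid deg (bar)",180-np.degrees(np.arctan2(bar[2],bar@ex)+np.arctan2(54,134)))
b,d=eyes.camera("side"); X=cloud("side",d); c=(X-np.array([681.5,26.2,152])); cx=c@ex; cy=c[...,1]*np.cos(y)-c[...,0]*np.sin(y)
k=(cy>-112)&(cy<-60)&(cx>-85)&(cx<-10)&(c[...,2]>20)&(c[...,2]<130)
P=np.c_[cx[k],c[...,2][k]]; l=cv2.fitLine(P.astype(np.float32),cv2.DIST_HUBER,0,.01,.01).ravel(); print("lid line deg",np.degrees(np.arctan2(abs(l[1]),abs(l[0]))))
robot.hand_in()
E
```

```text
15.4167 [660.2  21.1 289.5] app [ 0.004 -0.001 -1.   ] jaw az -168.1 F [-1.4 -2.3 -3. ] q [ 0.33  0.31  0.06  0.   -1.32 -0.12] 10.2
lid deg (bar) 59.65253232343689
lid line deg 58.57798
the job is handed in; nothing more can be done
```

The impression tray is in the steel tray and the lid is held at about 60°. I handed the job in at 15.4 s of the 56 s allowed; it gives no verdict.

- **Impression tray:** I gripped the blue tray by its tab and set it down in the free half of the steel tray. The picture shows it lying flat, at the same heights as the second tray there. The tray and its neighbours had not moved when I looked again with the lid up.
- **Lid:** I gripped the bow handle's bar and swung the lid up along the hinge arc. At the end it measured 59.7° from the bar's position and 58.6° from a line fitted to the lid's surface. Before a last small trim those two read 60.8° and 63.1°, both within the 8° allowance.
- **Grip:** the fingers were still on the bar, with a 10 mm opening against its 11 mm and about 3 N of load at the wrist.
- **Forces:** the wrist force reached about 12 N halfway up, because the arc was slightly too tight; I corrected this for the second half.
- **Not checked:** I did not re-measure the bowl, cassette, spatula, jar or bottle after the moves. The arm did not come close to them.

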